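# Index a vial carousel the short way and lock it

### The arm

A 6-joint arm with a two-finger parallel gripper is mounted at the origin on the work surface. World frame = base frame: x ahead of the robot, y to its left, z up, the work surface at z = 0. Lengths are in mm, angles in rad, forces in N, time in s.
With the tool pointing down it reaches from about 350 to 975 mm from the base axis. Payload 7.1 kg.
Tool frame: the origin (TCP) lies at the very end of the fingers, on their centre line; the grasp point (between the pads) lies 19 mm behind it (ctrl.grip_point_offset is the distance from the TCP to the grasp point, in mm); z points along the fingers, y is the direction in which the jaws open and shut (so a half turn about z gives the same grasp; the last joint's range is limited). The gripper opens to 88 mm and grips with 3 to 60 N. Pads are 20 mm wide; open, the fingers measure 115 mm over their backs; the gripper's body (75 mm by 178 mm) begins 61 mm behind the grasp point.
Start: joints at [1.272, 0.423, 1.63, -0, 1.089, -0.019], TCP at [172.57, 600.686, 222.675] pointing down, gripper open.
Joint ranges: [-3, 3], [-0.9, 2.11], [0.09, 2.58], [-1.31, 4.45], [0.11, 2.69], [-2.54, 2.54]. Speed limits (rad/s): [2.39, 2.39, 3.01, 3.14, 3.14, 3.14].

### API

Orientations are given as a rotation vector (axis times angle).
In Python, from workcell import ctrl gives the robot as it stands.
- The arm moves only by the tool move_arm, never from a script. Its argument "increments" is one flat list of numbers, 5 for each row, row after row: the closure in counts, from 0 (fully open) to 255 (shut), then the shift along the tool's x, y, z in mm, then the turn about the tool's z in degrees. In form: [grip, dx, dy, dz, yaw, grip, dx, dy, dz, yaw, ...]. A call has 1 to 12 rows; each row is the pose to reach, as a shift and turn from the pose measured when the call began, along the tool's axes at that moment; what a row does not reach only later rows make up. A row lasts 1/8 s, in which the tool goes at most 62.5 mm and 10.7 degrees, less where a joint would pass 70% of its speed; a pose out of reach is approached as far as the arm can. A call with a gripper value outside its range is refused whole. The fingers move at their own pace and stop on an object; the grip force is fixed at half the most. Time passes only in rows, so rows that repeat a pose let the fingers close. It gives the time, the measured TCP pose, the force and the opening at its end, in the units of the state.
- ctrl.get_obs(): the state, without advancing time (a new reading comes with each control period).
- ctrl.get_image(name): name is "scene" or "top"; returns a dict with "frame" (420x560x3 uint8, red, green, blue), "vertical_fov" (degrees; the focal length in pixels is half the picture's height over the tangent of half this angle, whatever the lens; pixels are square), "cx", "cy" (the principal point, pixels), "distortion" ([k1, k2, p1, p2, k3] as OpenCV has them; the pictures are not rectified), "pose" (4x4, takes a point from camera to world coordinates). Camera axes: x right, y down, z forward; pixel columns grow to the right and rows downward; lengths in mm; the calibration is good to about 2 mm. A picture is of the moment at which its call begins. There is no depth.
- ctrl.close_job(): hands the job in, once; it reports no verdict.
The state is a dict: "t": time; "qpos": joint angles; "qvel": joint speeds; "joint_torque": joint torques, N m; "ee_pos": TCP position; "orientation": TCP orientation; "ft_force": force on the tool from outside, world axes, zero at the start; "moment": the same for the moment, N m; "width": finger opening in mm.
Only numpy, scipy, OpenCV 4.12 (cv2) and the standard library are available. Lean on these libraries where they do the work, as an engineer would, in place of code of your own. Each camera call takes 0.05 s, during which the arm holds its last target.

### The job

Bring the one tall vial in the sample carousel in front of the reader's optic: pull the lock plunger right up, turn the carousel by its bar handle the shorter way round, then push the plunger down into the carousel until you feel its rubber-faced stop and hold it there for a second with about 15 N, and let go. Never turn the carousel against the engaged plunger, never force the plunger onto the carousel's lugs or press it beyond 20 N, and keep all four vials standing in their pockets.

Things in the scene. Friction and masses are not known exactly. Their poses are not given: they have to be found in the camera images.
- base: Bench reader with its carousel, fixed. Origin on the bench under the carousel's axis, z up. On its -x: white reader housing, 105 mm high, face 120 mm from the axis, with a black optic snout ending 79 mm from the axis, 47 to 81 mm above the bench. On its +x: the lock plunger in a guide arm (24 mm wide, top 66 mm above the bench) on a post 114 to 130 mm from the axis.
- wheel: Aluminium carousel; turns endlessly either way about the base's axis, friction about 0.1 N m, stays where left. Origin on the axis 26 mm above the bench. 8 stations at 0, 45, 90.. degrees from its own +x: a square pocket (20 mm) at 58 mm radius and, at radius 66 to 108 mm, a forked lug (26 to 38 mm above the bench) with an 11.5 mm wide radial slot for the lock pin.
- handle (a point): Centre of the bar handle on top of the carousel, on its axis, 98 mm above the bench, turning with it. The bar is 64 mm long (along the wheel's and this point's x), 14 mm wide, 26 mm high (85 to 111 mm above the bench), on a 20 mm thick stem; vials end at 96 mm height and stay beyond 48 mm from the axis.
- plunger: Lock plunger 95 mm from the axis on the base's +x, slides vertically, 2 N friction, stays where left. Origin at the tip of its 10 mm pin (last 3 mm tapered to 6.8 mm: draws the carousel in if a slot is within 1.5 mm). 46 mm above the bench right up; clear of the lugs above 38 mm. Starts slack, 31 to 35 mm, in a slot. Its stop nut below the cap has a rubber washer (15 N/mm).
- cap_top (a point): Centre of the flat top of the plunger's black cap (25 mm diameter, 24 mm high), 80 mm above the pin's tip: 126 mm above the bench right up (solid stop). Grip its side to pull, push its top. The nut that stops it is set differently each time: it meets the washer with its top somewhere from 92 to 110 mm, to be felt; if it stops at about 118 mm the pin is standing on a lug.
- tall_vial: The tall vial, glass with a full-width white cap, 18 mm diameter, 62 mm high, loose in a carousel pocket. Origin at the centre of its underside (34 mm above the bench). It starts 90 or 135 degrees to one side or the other of the optic.
- short_vial_a: Short vial, 18 mm diameter, 36 mm high, with a narrow 12 mm white cap, loose in a pocket. Origin at the centre of its underside.
- short_vial_b: Short vial like the first.
- short_vial_c: Short vial like the first.
- gate (a point): The place in front of the optic where the tall vial's underside centre must come: 58 mm from the axis on the base's -x, 34 mm above the bench.
- far_side (a point): The place opposite to it across the axis, 58 mm on the base's +x: going the longer way round would carry the tall vial through it.
There are look-alikes about, which are no part of the job. What is shaped like the tall_vial but purple is not meant.

How it is judged:
By the outcome, as a careful person would: the job done as asked, in the order asked, and still so for the second after the job is handed in, with the robot touching nothing.
It also fails if it takes over 72 s, if anything falls off the work surface, if the arm or the gripper's body presses on something with over 40 N, if the wrist force passes 120 N, or if a joint passes its speed limit or range.

## Working session

There is one attempt and no reset: what is moved stays moved. The work goes in short steps, Python scripts to look and compute and a tool call to move; the robot and the scene stay as the last step left them, time stands still between calls to the robot, and variables do not carry over. Pictures are saved under pics/ and viewed, and the job is handed in when it is done.

Besides the shell and the picture viewer there is one more tool, called after "Call:" by a JSON object that holds its "method" and its "body". move_arm: Moves the arm, as the interface text tells. Its arguments: {"type":"object","properties":{"increments":{"type":"array","items":{"type":"number"}}},"required":["increments"]}

```bash
ls; mkdir -p pics; cat > h.py <<'E'
import numpy as np, cv2
from workcell import ctrl
def grab(n,fn=None):
    im=ctrl.get_image(n)
    if fn: cv2.imwrite('pics/'+fn,cv2.cvtColor(im['frame'],cv2.COLOR_RGB2BGR))
    f=im['frame'].shape[0]/2/np.tan(np.radians(im['vertical_fov'])/2)
    im['K']=np.array([[f,0,im['cx']],[0,f,im['cy']],[0,0,1.]])
    im['D']=np.array(im['distortion'],float); im['T']=np.array(im['pose'],float)
    return im
def ray(im,uv):
    p=cv2.undistortPoints(np.array([[uv]],float),im['K'],im['D'])[0,0]
    d=im['T'][:3,:3]@np.array([p[0],p[1],1]); return im['T'][:3,3],d/np.linalg.norm(d)
def onz(im,uv,z):
    o,d=ray(im,uv); return o+d*(z-o[2])/d[2]
def proj(im,P):
    R=im['T'][:3,:3];t=im['T'][:3,3]
    r,_=cv2.Rodrigues(R.T); return cv2.projectPoints(np.atleast_2d(np.array(P,float)),r,-R.T@t,im['K'],im['D'])[0][:,0]
def tri(rs):
    A=np.zeros((3,3));b=np.zeros(3)
    for o,d in rs:
        M=np.eye(3)-np.outer(d,d);A+=M;b+=M@o
    return np.linalg.solve(A,b)
E
python3 - <<'E'
from h import *
a=grab('scene','s0.png');b=grab('top','t0.png')
for x in(a,b):print(x['vertical_fov'],x['T'].round(3).tolist(),x['distortion'])
print(ctrl.get_obs())
E
```

```text
pics
44.349674579457684 [[0.7, 0.575, -0.424, 833.319], [0.714, -0.549, 0.434, -220.181], [0.017, -0.606, -0.795, 617.857], [0.0, 0.0, 0.0, 1.0]] [-0.05575546  0.          0.          0.          0.        ]
57.12106275788434 [[-0.004, -0.999, 0.032, 515.939], [-1.0, 0.004, 0.006, 37.114], [-0.007, -0.032, -0.999, 736.125], [0.0, 0.0, 0.0, 1.0]] [0.01806158 0.         0.         0.         0.        ]
{'t': 0.1, 'qpos': array([ 1.27198191e+00,  4.23754976e-01,  1.63059774e+00, -4.05271418e-05,
        1.08863106e+00, -1.89942899e-02]), 'qvel': array([ 0.00113047, -0.00196572, -0.00141745, -0.00079184, -0.00126196,
        0.00050759]), 'joint_torque': array([ 3.58262541e-04, -5.45621395e+01, -2.74326378e+01,  6.46310672e-02,
        1.86485524e-02,  4.01049300e-07]), 'ee_pos': array([172.44779645, 600.21208175, 221.99156273]), 'orientation': array([-4.38052722e-01, -3.11071521e+00,  2.16644013e-03]), 'ft_force': array([-0.28327366,  0.26842855, -0.78988985]), 'moment': array([-0.0020055 ,  0.0447495 ,  0.01583269]), 'width': 87.82334207808417}
```

```bash
ls pics
```

```text
s0.png
t0.png
```

View pics/s0.png

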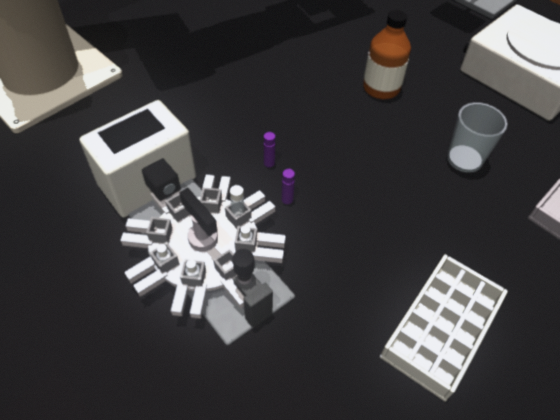

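View pics/t0.png

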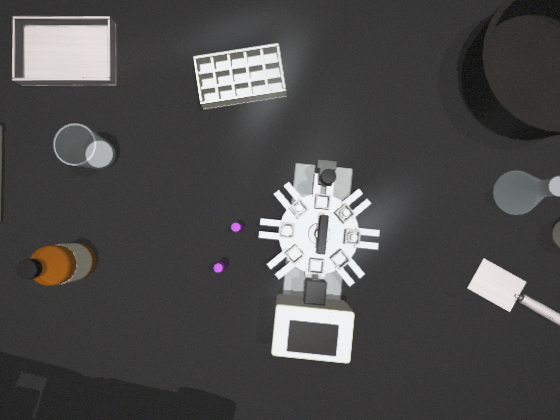

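```bash
python3 - <<'E'
import cv2
a=cv2.imread('pics/s0.png')[90:350,70:310];b=cv2.imread('pics/t0.png')[150:370,220:400]
cv2.imwrite('pics/s0c.png',cv2.resize(a,None,fx=2.3,fy=2.3,interpolation=cv2.INTER_CUBIC))
cv2.imwrite('pics/t0c.png',cv2.resize(b,None,fx=2.7,fy=2.7,interpolation=cv2.INTER_CUBIC))
E
```

```text
(no output)
```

View pics/s0c.png

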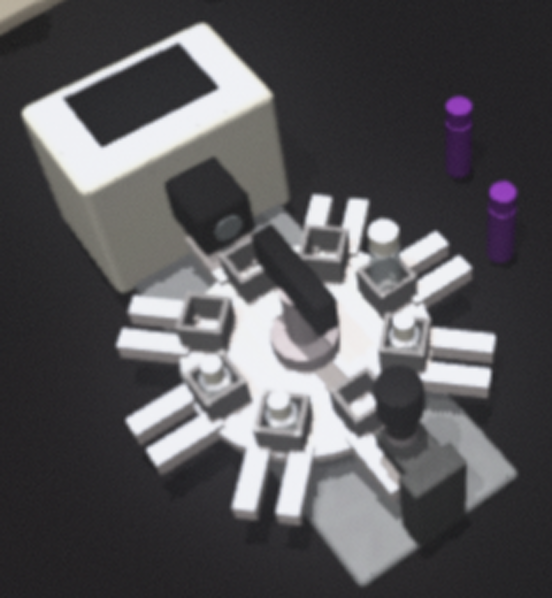

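View pics/t0c.png

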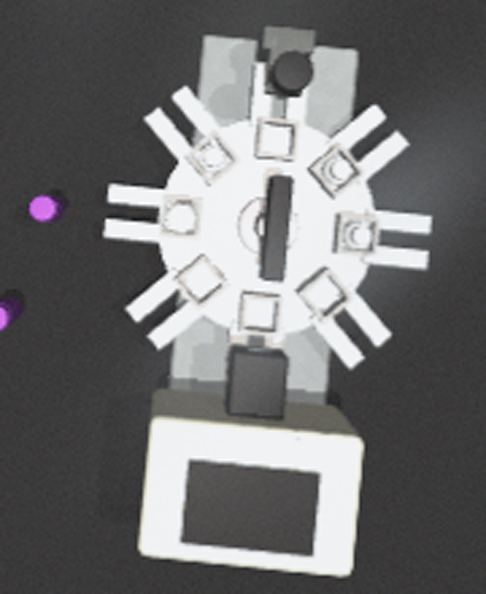

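```bash
cat > m.py <<'E'
from h import *
def lugs(im,ax=None,show=None):
    """white lug blobs in top view -> world on z=38"""
E
python3 - <<'E'
from h import *
a=grab('scene');b=grab('top')
ga=cv2.cvtColor(a['frame'],cv2.COLOR_RGB2GRAY);gb=cv2.cvtColor(b['frame'],cv2.COLOR_RGB2GRAY)
def comps(g,th,box,lo=30,hi=2500):
    x0,y0,x1,y1=box
    m=(g[y0:y1,x0:x1]<th).astype(np.uint8)
    n,l,s,c=cv2.connectedComponentsWithStats(m,connectivity=4)
    for i in range(1,n):
        if lo<s[i,4]<hi:
            cn=max(cv2.findContours((l==i).astype(np.uint8),cv2.RETR_EXTERNAL,cv2.CHAIN_APPROX_NONE)[0],key=len)
            print(th,'c',(c[i]+[x0,y0]).round(1),s[i,4],'bbox',(s[i,0]+x0,s[i,1]+y0,s[i,2],s[i,3]),'rect',cv2.minAreaRect(cn.astype(np.float32)+[[x0,y0]] if 0 else (cn+[[x0,y0]]).astype(np.float32)))
for th in(60,90):comps(gb,th,(290,155,350,260))
for th in(60,90):comps(ga,th,(165,180,280,330))
print(gb[160:195:1,312:342])
E
```

```text
60 c [324.2 181.8] 32 bbox (np.int32(320), np.int32(176), np.int32(11), np.int32(10)) rect ((323.9127502441406, 181.33892822265625), (12.534248352050781, 4.260005950927734), 34.99202346801758)
90 c [317.  161.3] 612 bbox (np.int32(290), np.int32(155), np.int32(60), np.int32(30)) rect ((319.5, 169.5), (29.0, 59.0), 90.0)
90 c [327.  176.9] 208 bbox (np.int32(319), np.int32(169), np.int32(17), np.int32(17)) rect ((327.0, 177.0), (16.0, 16.0), 90.0)
90 c [321.4 226.1] 120 bbox (np.int32(317), np.int32(215), np.int32(11), np.int32(36)) rect ((320.673095703125, 232.63461303710938), (8.629109382629395, 35.49702072143555), 11.309932708740234)
60 c [172.5 186.1] 127 bbox (np.int32(165), np.int32(180), np.int32(16), np.int32(18)) rect ((172.5, 188.5), (17.0, 15.0), 90.0)
60 c [198.9 182.1] 38 bbox (np.int32(194), np.int32(180), np.int32(9), np.int32(7)) rect ((198.0, 183.0), (6.0, 8.0), 90.0)
60 c [264.7 200.3] 1036 bbox (np.int32(231), np.int32(180), np.int32(49), np.int32(53)) rect ((255.0, 206.0), (52.0, 48.0), 90.0)
60 c [197.9 211.2] 689 bbox (np.int32(180), np.int32(189), np.int32(36), 
[... 2542 characters left out ...]
573840141296387, 15.504340171813965), 60.2551155090332)
90 c [194.1 280.4] 114 bbox (np.int32(182), np.int32(268), np.int32(23), np.int32(18)) rect ((195.7000274658203, 279.4000244140625), (12.969194412231445, 25.043960571289062), 63.43495178222656)
90 c [184.9 311.9] 1162 bbox (np.int32(165), np.int32(281), np.int32(59), np.int32(49)) rect ((194.0, 305.0), (48.0, 58.0), 90.0)
90 c [262.1 313.9] 971 bbox (np.int32(243), np.int32(292), np.int32(37), np.int32(38)) rect ((261.0, 310.5), (37.0, 36.0), 90.0)
[[ 69  74  72 ...  65  67  66]
 [ 73  73  72 ...  67  67  66]
 [ 72  74  74 ...  67  59  63]
 ...
 [154 227 242 ... 196 194 195]
 [136 227 242 ... 195 195 200]
 [183 232 241 ... 196 194 198]]
```

```bash
python3 - <<'E'
import cv2,numpy as np
def crop(fn,x0,y0,w,h,s,g=0.6):
    a=cv2.imread('pics/'+fn)[y0:y0+h,x0:x0+w]
    a=(255*(a/255.)**g).astype(np.uint8)
    a=cv2.resize(a,None,fx=s,fy=s,interpolation=cv2.INTER_NEAREST)
    for i in range(0,w,10):cv2.putText(a,str(x0+i),(i*s,8),0,.33,(0,255,255),1);cv2.line(a,(i*s,0),(i*s,a.shape[0]),(0,90,160),1)
    for i in range(0,h,10):cv2.putText(a,str(y0+i),(0,i*s+8),0,.33,(0,255,255),1);cv2.line(a,(0,i*s),(a.shape[1],i*s),(0,90,160),1)
    return a
T=crop('t0.png',290,155,60,110,5);S=crop('s0.png',175,180,100,110,5)
cv2.imwrite('pics/c1.png',np.hstack([T,S]))
E
```

```text
(no output)
```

View pics/c1.png

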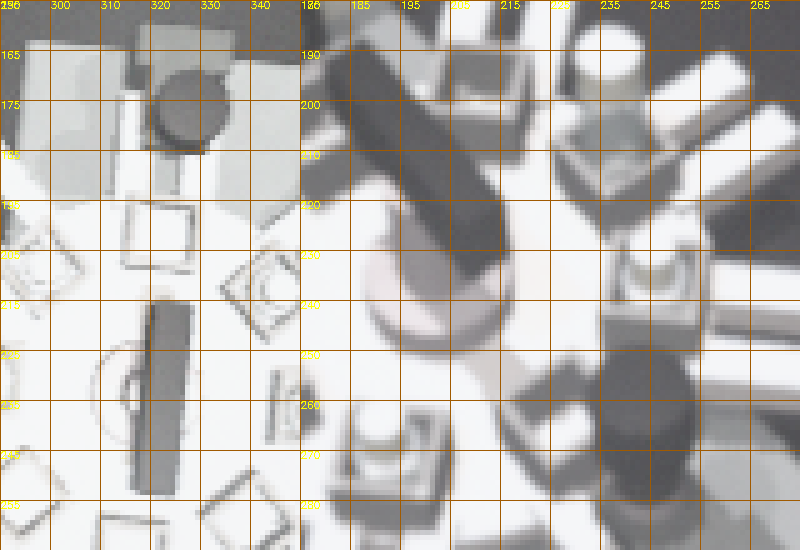

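```bash
python3 - <<'E'
from h import *
a=grab('scene');b=grab('top')
# cap by hough-ish fit in top
g=cv2.cvtColor(b['frame'],cv2.COLOR_RGB2GRAY)
cap=tri([ray(b,(327.9,175.8)),ray(a,(243.4,257.6))]);print('cap',cap,proj(a,[cap]),proj(b,[cap]))
for z in(111,113,115):print(z,onz(b,(327.9,175.8),z),onz(a,(243.4,257.6),z))
# handle
h=onz(b,(323.1,234.7),111);print('handle',h,'proj scene',proj(a,[h])*1)
# bar top edges direction: right edge
p=onz(b,(328.8,216),111);q=onz(b,(325.2,254),111);print(p,q,'yaw right',np.degrees(np.arctan2(*(p-q)[1::-1])))
p=onz(b,(320.3,215.4),111);q=onz(b,(316.9,253.5),111);print(p,q,'yaw left',np.degrees(np.arctan2(*(p-q)[1::-1])))
# housing roof corners
E
```

```text
cap [599.28948121 -32.86295878 113.31295494] [[242.56282421 257.65571682]] [[327.44368124 175.43412101]]
111 [598.99884229 -33.85892322 111.        ] [598.8195427  -31.26932759 111.        ]
113 [598.73310447 -33.63185454 113.        ] [599.74485261 -32.01475082 113.        ]
115 [598.46736664 -33.40478587 115.        ] [600.67016251 -32.76017405 115.        ]
handle [503.44951747 -25.38941136 111.        ] proj scene [[194.40631764 205.79093449]]
[533.66165351 -34.83044105 111.        ] [472.32870659 -28.54140418 111.        ] yaw right -5.854606762327799
[534.68795484 -21.0875178  111.        ] [473.17252715 -15.16293196 111.        ] yaw left -5.501221714990787
```

```bash
cat >> h.py <<'E'
def wheel_phase(im,ax,r=98,z=38):
    """slot-centre angles on circle r about ax, deg"""
    th=np.radians(np.arange(-180,180,0.1))
    out=0
    for rr in(r-6,r-3,r,r+3):
        P=np.c_[ax[0]+rr*np.cos(th),ax[1]+rr*np.sin(th),np.full(len(th),z)]
        uv=proj(im,P).astype(np.float32)
        g=cv2.cvtColor(im['frame'],cv2.COLOR_RGB2GRAY).astype(np.float32)
        out=out+cv2.remap(g,uv[:,0].reshape(1,-1),uv[:,1].reshape(1,-1),cv2.INTER_CUBIC)[0]/4
    return np.degrees(th),out
def slots(im,ax,guess,r=98):
    """each slot: centroid of white mass of the two prongs within +-16deg window"""
    t,p=wheel_phase(im,ax,r);res={}
    for k in range(8):
        c=guess+45*k
        d=(t-c+180)%360-180
        w=np.abs(d)<17
        o=np.argsort(d[w]);dd=d[w][o];v=p[w][o]>150
        e=np.flatnonzero(np.diff(v.astype(int)))
        res[int(round(45*k))]=dd[e].round(2)
    return res
E
python3 - <<'E'
from h import *
b=grab('top')
for k,v in slots(b,(503.9,-25.3),-5).items():print(k,v)
# housing top
g=b['frame'];cv2.imwrite('pics/hs.png',cv2.resize(g[290:370,260:365,::-1],None,fx=6,fy=6,interpolation=cv2.INTER_CUBIC))
E
```

```text
0 [-10.    5.9  10.9  11.7]
45 [-3.8  2.4 10.1]
90 [-11.9  -4.4   2.1   9.6]
135 [-12.2  -4.6   1.6]
180 [-12.8  12.5]
225 [-12.   -4.2   1.9   9.8]
270 [-11.6  -3.9   2.4  10.3]
315 [-11.3  -3.5   2.7  10.4  14.7]
```

View pics/hs.png

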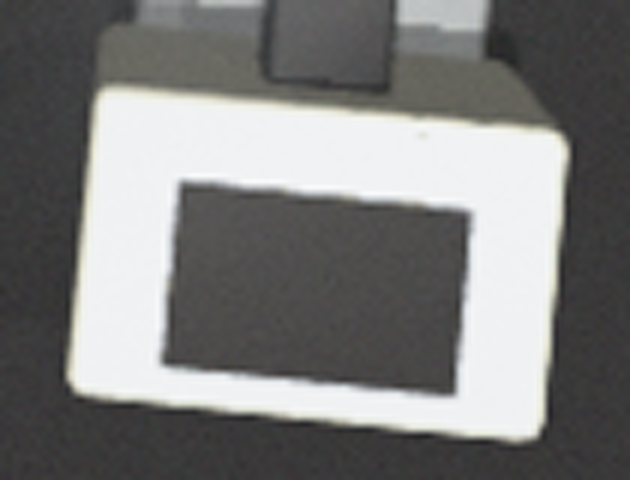

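```bash
python3 - <<'E'
from h import *
b=grab('top')
g=cv2.cvtColor(b['frame'],cv2.COLOR_RGB2GRAY)
m=(g[300:365,270:355]<150).astype(np.uint8)
n,l,s,c=cv2.connectedComponentsWithStats(m)
i=[i for i in range(1,n) if 800<s[i,4]<2500 and s[i,0]>5 and s[i,1]>3][0];print(s[i])
cn=max(cv2.findContours((l==i).astype(np.uint8),0,cv2.CHAIN_APPROX_NONE)[0],key=len)[:,0]+[270,300]
W=np.array([onz(b,p,105)[:2] for p in cn]).astype(np.float32)
print(cv2.minAreaRect(W))
m=(g>150).astype(np.uint8);m[:300]=0;m[:,:265]=0;m[:,360:]=0
n,l,s,c=cv2.connectedComponentsWithStats(m);i=1+np.argmax(s[1:,4]);print(s[i])
cn=max(cv2.findContours((l==i).astype(np.uint8),0,cv2.CHAIN_APPROX_NONE)[0],key=len)[:,0]
W=np.array([onz(b,p,105)[:2] for p in cn]).astype(np.float32)
print(cv2.minAreaRect(W))
o=ctrl.get_obs()
from scipy.spatial.transform import Rotation as R
M=R.from_rotvec(o['orientation']).as_matrix();print(M.round(4),o['ee_pos'])
E
```

```text
[  17   20   51   36 1508]
((337.25335693359375, -7.229984283447266), (78.85795593261719, 49.245967864990234), 84.1283187866211)
[ 271  304   84   60 2646]
((344.28326416015625, -7.6608734130859375), (128.4912567138672, 83.60700988769531), 84.18995666503906)
[[-9.611e-01  2.762e-01 -1.000e-04]
 [ 2.762e-01  9.611e-01 -2.000e-04]
 [ 0.000e+00 -2.000e-04 -1.000e+00]] [172.55910866 600.61331353 222.56264045]
```

Call:
{"method": "move_arm", "body": {"increments": [128, -42, -35.5, 0, 10, 128, -84, -71, 0, 20, 128, -126, -106.5, 0, 30, 128, -168, -142, 0, 40, 128, -210, -177, 0, 50, 128, -252, -212.5, 0, 60, 128, -294, -248, 0, 70, 128, -336, -283, 0, 80, 128, -378, -318.5, 0, 90, 128, -420, -354, 0, 100, 128, -462, -389.5, 0, 110, 128, -504, -425, 0, 120]}}

```text
t: 1.9
ee_pos: [540.5, 51.3, 222.9]
orientation: [2.916, 1.167, 0.001]
ft_force: [0.5, 2.2, 0.9]
width: 43.7
```

```bash
cat >> h.py <<'E'
from scipy.spatial.transform import Rotation as Rot
def to(x=None,y=None,z=None,yaw=None):
    "tool-frame shift to world TCP target, tool-y yaw deg"
    o=ctrl.get_obs();M=Rot.from_rotvec(o['orientation']).as_matrix();p=o['ee_pos']
    t=[q if v is None else v for v,q in zip((x,y,z),p)]
    cy=np.degrees(np.arctan2(M[1,1],M[0,1]))
    d=M.T@(np.array(t)-p)
    print('t',round(o['t'],2),'pos',p.round(1),'yyaw',cy.round(2),'w',round(o['width'],1),'F',o['ft_force'].round(1),'M',o['moment'].round(2),'q',o['qpos'].round(2))
    print('MOVE',d.round(2),'yaw',None if yaw is None else round(-((yaw-cy+180)%360-180),2))
E
python3 -c "
from h import *
to(598.8,-34,222,-95.9)"
```

```text
t 1.9 pos [540.5  51.3 222.9] yyaw -46.37 w 43.7 F [0.5 2.2 0.9] M [-0.04  0.09 -0.02] q [ 0.07  0.3   1.81 -0.    1.03  0.88]
MOVE [-16.66 101.94   0.92] yaw 49.53
```

Call:
{"method": "move_arm", "body": {"increments": [128, -8, 51, 20, 10, 128, -16.7, 101.9, 40, 20, 128, -16.7, 101.9, 60, 30, 128, -16.7, 101.9, 70, 40, 128, -16.7, 101.9, 80, 49.5, 128, -16.7, 101.9, 82, 49.5, 128, -16.7, 101.9, 82, 49.5]}}

```text
t: 2.78
ee_pos: [598.9, -34.0, 141.1]
orientation: [3.138, -0.156, 0.001]
ft_force: [-0.0, 0.2, -0.1]
width: 44.0
```

```bash
python3 -c "
from h import *
a=grab('scene','s1.png');b=grab('top','t1.png')
to(598.8,-34,88,-95.9)
A=cv2.imread('pics/s1.png')[140:340,150:350];B=cv2.imread('pics/t1.png')[90:290,230:430]
cv2.imwrite('pics/c2.png',np.hstack([cv2.resize(x,None,fx=2,fy=2) for x in (A,B)]))
"
```

```text
t 2.88 pos [599.1 -34.  141.4] yyaw -95.75 w 43.6 F [-0.1  0.2  0.2] M [-0.08  0.12  0.03] q [-0.08  0.49  1.74 -0.    0.91  1.59]
MOVE [-0.38  0.06 53.44] yaw 0.15
```

View pics/c2.png

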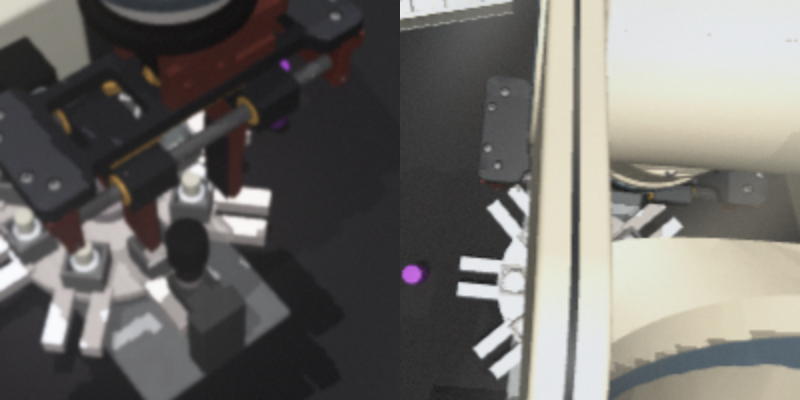

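```bash
python3 -c "
from h import *
A=cv2.imread('pics/s1.png')[170:330,150:310]
A=(255*(A/255.)**.5).astype(np.uint8)
A=cv2.resize(A,None,fx=4,fy=4)
a=grab('scene');o=ctrl.get_obs();M=Rot.from_rotvec(o['orientation']).as_matrix();p=o['ee_pos']
for P,c in((p,(0,0,255)),(p+M[:,1]*22,(0,255,0)),(p-M[:,1]*22,(0,255,0)),((598.8,-34,113),(255,0,0))):
  uv=proj(a,[P])[0];print(uv);cv2.circle(A,tuple(int(v) for v in (uv-[150,170])*4),5,c,2)
cv2.imwrite('pics/c3.png',A)
"
```

```text
[240.776223   244.87845192]
[224.1704331  255.64266215]
[256.90193262 234.42157838]
[241.5350735  258.12917988]
```

View pics/c3.png

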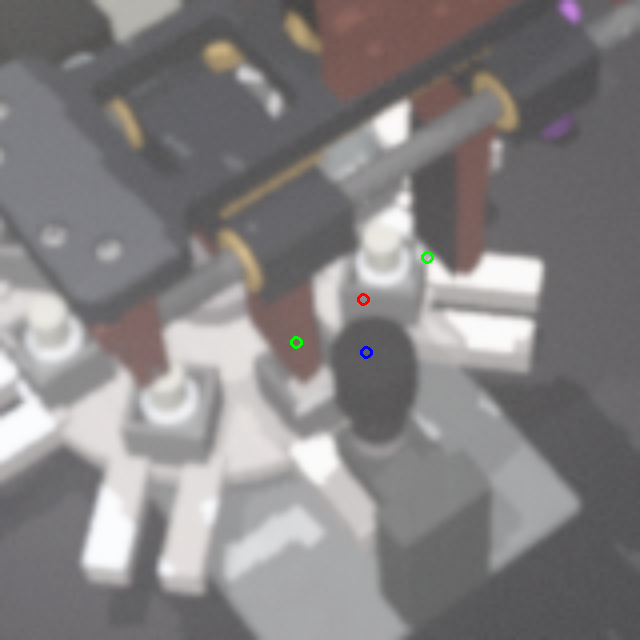

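Call:
{"method": "move_arm", "body": {"increments": [128, -0.4, 0, 20, 0, 128, -0.4, 0, 38, 0.1, 128, -0.4, 0, 50, 0.1, 128, -0.4, 0, 53.4, 0.1, 128, -0.4, 0, 53.4, 0.1]}}

```text
t: 3.55
ee_pos: [598.8, -33.9, 88.0]
orientation: [3.137, -0.161, 0.002]
ft_force: [0.7, -0.3, 0.1]
width: 43.8
```

```bash
python3 -c "
from h import *
a=grab('scene','s2.png')
to()
A=cv2.imread('pics/s2.png')[170:330,150:310]
A=(255*(A/255.)**.5).astype(np.uint8)
cv2.imwrite('pics/c4.png',cv2.resize(A,None,fx=4,fy=4))
"
```

```text
t 3.6 pos [599.1 -34.   88.3] yyaw -95.87 w 43.7 F [ 0.3  0.2 -0.2] M [-0.01  0.15  0.01] q [-0.08  0.56  1.77 -0.    0.81  1.6 ]
MOVE [0. 0. 0.] yaw None
```

View pics/c4.png

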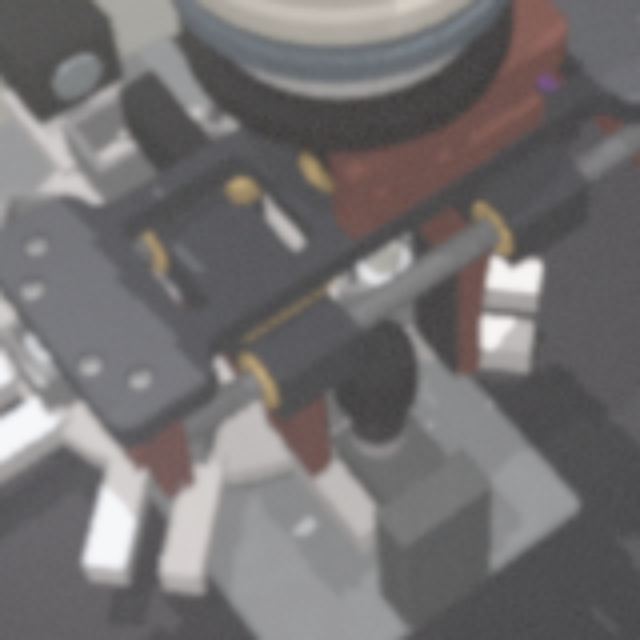

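Call:
{"method": "move_arm", "body": {"increments": [255, 0, 0, 0, 0, 255, 0, 0, 0, 0, 255, 0, 0, 0, 0, 255, 0, 0, 0, 0, 255, 0, 0, 0, 0, 255, 0, 0, 0, 0]}}

```text
t: 4.35
ee_pos: [599.3, -33.9, 88.5]
orientation: [-3.137, 0.161, -0.004]
ft_force: [1.5, 1.9, 2.0]
width: 24.3
```

```bash
python3 -c "
from h import *
to()
"
```

```text
t 4.35 pos [599.3 -33.9  88.5] yyaw -95.87 w 24.3 F [1.5 1.9 2. ] M [ 0.35 -0.05  0.02] q [-0.08  0.56  1.77  0.    0.81  1.6 ]
MOVE [0. 0. 0.] yaw None
```

Gripped at 24.3 mm. Pull up gently.

Call:
{"method": "move_arm", "body": {"increments": [255, 0, 0, -2, 0, 255, 0, 0, -4, 0, 255, 0, 0, -6, 0, 255, 0, 0, -8, 0, 255, 0, 0, -9, 0, 255, 0, 0, -10, 0, 255, 0, 0, -10, 0]}}

```text
t: 5.22
ee_pos: [599.3, -33.8, 98.6]
orientation: [-3.137, 0.161, -0.004]
ft_force: [1.7, 1.8, -1.2]
width: 24.4
```

Call:
{"method": "move_arm", "body": {"increments": [255, 0, 0, -1, 0, 255, 0, 0, -1.5, 0, 255, 0, 0, -2, 0, 255, 0, 0, -2, 0]}}

```text
t: 5.72
ee_pos: [599.4, -33.8, 100.7]
orientation: [-3.137, 0.161, -0.004]
ft_force: [2.5, 1.6, -1.4]
width: 24.4
```

Call:
{"method": "move_arm", "body": {"increments": [255, 0, 0, -0.5, 0, 255, 0, 0, -1, 0, 255, 0, 0, -1, 0]}}

```text
t: 6.1
ee_pos: [599.2, -33.8, 100.9]
orientation: [-3.137, 0.161, -0.003]
ft_force: [4.9, 0.7, -11.6]
width: 24.5
```

Call:
{"method": "move_arm", "body": {"increments": [255, 0, 0, 0.6, 0, 128, 0, 0, 0.6, 0, 128, 0, 0, 0.6, 0, 128, 0, 0, 0.6, 0, 128, 0, 0, 0.6, 0, 128, 0, 0, -10, 0, 128, 0, 0, -30, 0, 128, 0, 0, -48, 0, 128, 0, 0, -48, 0]}}

```text
t: 7.22
ee_pos: [600.4, -34.0, 151.0]
orientation: [3.137, -0.161, 0.009]
ft_force: [-0.0, -0.8, -0.2]
width: 43.7
```

```bash
python3 -c "
from h import *
a=grab('scene','s3.png')
to(503.9,-24.7,84,-95.9)
A=cv2.imread('pics/s3.png')[170:330,150:310]
A=(255*(A/255.)**.5).astype(np.uint8)
cv2.imwrite('pics/c5.png',cv2.resize(A,None,fx=4,fy=4))
"
```

```text
t 7.28 pos [599.6 -33.9 149.9] yyaw -95.87 w 43.7 F [0.5 0.8 1.3] M [-0.01  0.09 -0.  ] q [-0.08  0.48  1.74  0.    0.92  1.6 ]
MOVE [-96.38   0.7   65.51] yaw 0.03
```

View pics/c5.png

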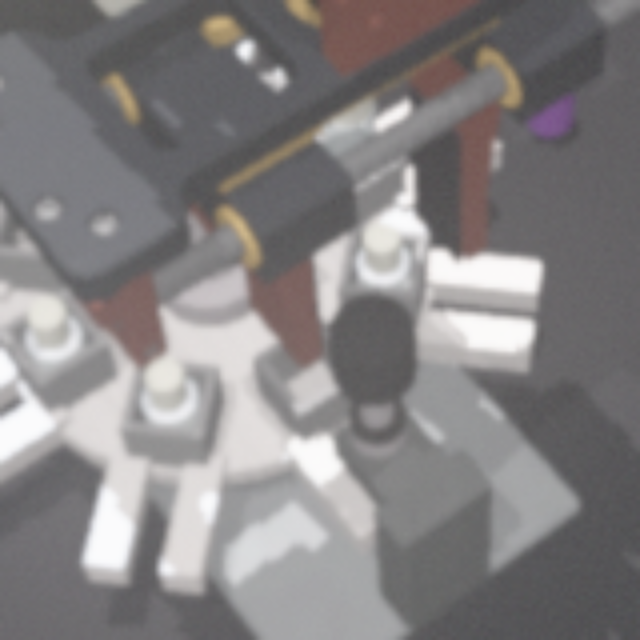

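```bash
python3 -c "
from h import *
a=grab('scene')
o1,d1=ray(a,(186,260));o2,d2=ray(a,(194,294))
P=tri([(o1,d1),(o2+[.5,0,61.6],d2)]);print(P-[599.6,-33.9,149.9])
"
```

```text
[ 33.94713539 -85.42228207 102.47768204]
```

Call:
{"method": "move_arm", "body": {"increments": [128, -48, 0.4, 0, 0, 128, -96.4, 0.7, 0, 0, 128, -96.4, 0.7, 15, 0, 128, -96.4, 0.7, 28, 0, 128, -96.4, 0.7, 28, 0]}}

```text
t: 7.95
ee_pos: [503.5, -24.7, 119.4]
orientation: [-3.137, 0.161, -0.001]
ft_force: [0.1, 0.1, 0.2]
width: 44.2
```

```bash
python3 -c "
from h import *
a=grab('scene','s4.png')
to(503.9,-24.7,84,-95.9)
A=cv2.imread('pics/s4.png')[130:290,110:310]
A=(255*(A/255.)**.5).astype(np.uint8)
cv2.imwrite('pics/c6.png',cv2.resize(A,None,fx=3.5,fy=3.5))
"
```

```text
t 8.0 pos [503.9 -24.7 120. ] yyaw -95.88 w 43.9 F [-0.4 -0.1  0.6] M [ 0.02  0.15 -0.02] q [-0.07  0.4   1.97  0.    0.77  1.6 ]
MOVE [-2.000e-02 -2.000e-02  3.601e+01] yaw 0.02
```

View pics/c6.png

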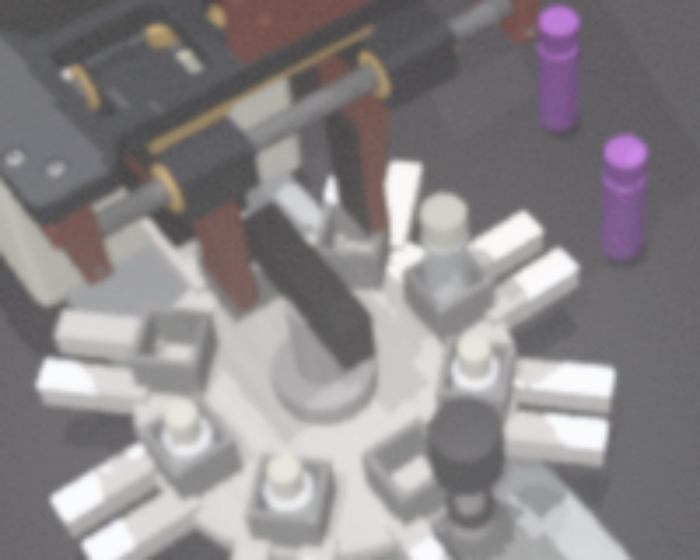

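Call:
{"method": "move_arm", "body": {"increments": [128, 0, 0, 18, 0, 128, 0, 0, 32, 0, 128, 0, 0, 36, 0, 128, 0, 0, 36, 0, 200, 0, 0, 36, 0, 200, 0, 0, 36, 0, 255, 0, 0, 36, 0, 255, 0, 0, 36, 0, 255, 0, 0, 36, 0, 255, 0, 0, 36, 0]}}

```text
t: 9.25
ee_pos: [504.2, -24.0, 84.4]
orientation: [-3.136, 0.162, -0.003]
ft_force: [0.8, 5.3, 1.6]
width: 18.5
```

```bash
python3 -c "
from h import *
to(yaw=-5.9)
"
```

```text
t 9.25 pos [504.2 -24.   84.4] yyaw -95.9 w 18.5 F [0.8 5.3 1.6] M [0.96 0.11 0.01] q [-0.07  0.46  1.98  0.    0.69  1.6 ]
MOVE [0. 0. 0.] yaw -90.0
```

Call:
{"method": "move_arm", "body": {"increments": [255, 0, 0, 0, 0, 255, 0, 0, 0, 0, 255, 0, 0, 0, 0, 255, 0, 0, 0, 0]}}

```text
t: 9.75
ee_pos: [504.3, -23.9, 84.4]
orientation: [-3.136, 0.162, -0.004]
ft_force: [1.1, 2.4, -0.5]
width: 18.8
```

```bash
python3 -c "
from h import *
to(yaw=-5.9)
"
```

```text
t 9.75 pos [504.3 -23.9  84.4] yyaw -95.91 w 18.8 F [ 1.1  2.4 -0.5] M [0.39 0.12 0.03] q [-0.07  0.46  1.98  0.    0.69  1.6 ]
MOVE [0. 0. 0.] yaw -90.01
```

Call:
{"method": "move_arm", "body": {"increments": [170, 0, 0, 0, 0, 170, 0, 0, 0, 0, 170, 0, 0, -3, 0, 170, 0, 0, -7, 0, 170, 0, 0, -7, 0, 255, 0, 0, -7, 0, 255, 0, 0, -7, 0, 255, 0, 0, -7, 0, 255, 0, 0, -7, 0, 255, 0, 0, -7, 0, 255, 0, 0, -7, 0, 255, 0, 0, -7, 0]}}

```text
t: 11.25
ee_pos: [504.2, -23.9, 91.4]
orientation: [-3.136, 0.162, -0.003]
ft_force: [0.2, 1.1, 0.3]
width: 14.0
```

```bash
python3 -c "
from h import *
to(yaw=-5.9)
"
```

```text
t 11.25 pos [504.2 -23.9  91.4] yyaw -95.91 w 14.0 F [0.2 1.1 0.3] M [ 0.14  0.15 -0.04] q [-0.07  0.45  1.98  0.    0.71  1.6 ]
MOVE [0. 0. 0.] yaw -90.01
```

Call:
{"method": "move_arm", "body": {"increments": [255, 0, 0, 0, -5, 255, 0, 0, 0, -11, 255, 0, 0, 0, -18, 255, 0, 0, 0, -25, 255, 0, 0, 0, -30, 255, 0, 0, 0, -30]}}

```text
t: 12.0
ee_pos: [504.3, -24.2, 91.4]
orientation: [-3.072, -0.655, -0.004]
ft_force: [-0.3, -1.4, -0.2]
width: 13.8
```

```bash
python3 -c "
from h import *
a=grab('scene','s5.png')
to(504.2,-23.9,91.4,yaw=-5.9)
A=cv2.imread('pics/s5.png')[130:330,110:310]
cv2.imwrite('pics/c7.png',cv2.resize(A,None,fx=3,fy=3))
"
```

```text
t 12.05 pos [504.2 -24.2  91.4] yyaw -66.0 w 13.7 F [ 0.3 -2.2 -0.7] M [-0.38  0.12  0.08] q [-0.07  0.45  1.98  0.    0.71  1.08]
MOVE [ 0.08 -0.25 -0.03] yaw -60.1
```

View pics/c7.png

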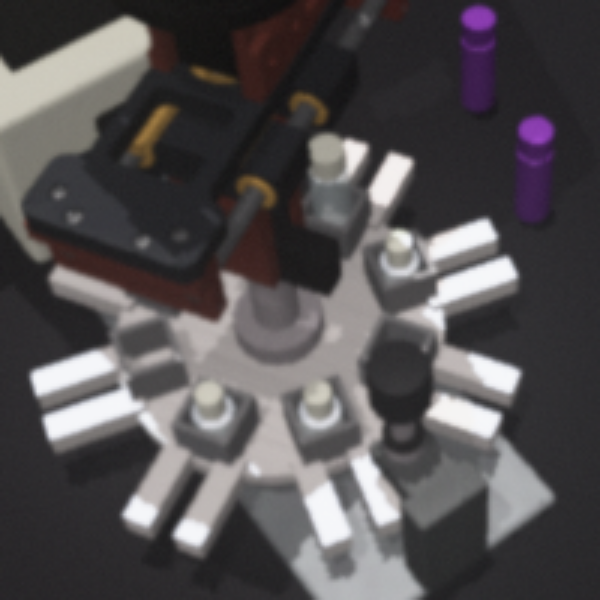

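Call:
{"method": "move_arm", "body": {"increments": [255, 0, 0, 0, -5, 255, 0, 0, 0, -12, 255, 0, 0, 0, -20, 255, 0, 0, 0, -28, 255, 0, 0, 0, -36, 255, 0, 0, 0, -44, 255, 0, 0, 0, -51, 255, 0, 0, 0, -56, 255, 0, 0, 0, -60.1, 255, 0, 0, 0, -60.1, 255, 0, 0, 0, -60.1]}}

```text
t: 13.42
ee_pos: [504.7, -24.5, 91.4]
orientation: [2.333, 2.101, 0.004]
ft_force: [2.7, -3.8, -3.8]
width: 13.4
```

```bash
python3 -c "
from h import *
to(504.2,-24,91.4,yaw=-5.9)
"
```

```text
t 13.43 pos [504.7 -24.5  91.4] yyaw -6.0 w 13.4 F [ 2.7 -3.8 -3.8] M [-0.7  -0.2   0.11] q [-0.07  0.45  1.98  0.    0.71  0.03]
MOVE [ 0.43 -0.56 -0.02] yaw -0.1
```

Call:
{"method": "move_arm", "body": {"increments": [170, 0, 0, 0, 0, 170, 0, 0, 0, 0, 170, 0, 0, 0, 0, 170, 0, 0, -5, 0, 170, 0, 0, -30, 0, 170, 0, 0, -70, 0, 255, 0, 0, -110, 0, 255, 0, 0, -110, 0]}}

```text
t: 14.42
ee_pos: [506.4, -24.6, 204.6]
orientation: [2.33, 2.098, 0.011]
ft_force: [0.8, 0.1, -0.3]
width: 12.6
```

```bash
python3 -c "
from h import *
to(440,330,200)
"
```

```text
t 14.43 pos [506.4 -24.6 204.6] yyaw -6.01 w 12.6 F [ 0.8  0.1 -0.3] M [-0.09  0.08  0.02] q [-0.07  0.27  1.91  0.    0.95  0.03]
MOVE [ 345.71 -103.22    3.96] yaw None
```

Call:
{"method": "move_arm", "body": {"increments": [255, 50, -18, 0, 0, 255, 100, -37, 0, 0, 255, 150, -56, 0, 0, 255, 200, -75, 0, 0, 255, 246, -92, 0, 0, 255, 246, -92, 0, 0]}}

```text
t: 15.18
ee_pos: [439.3, 231.9, 203.0]
orientation: [2.326, 2.103, 0.009]
ft_force: [-0.3, -0.8, -0.0]
width: 0.5
```

```bash
python3 - <<'E'
from h import *
a=grab('scene','s6.png');b=grab('top','t6.png')
to()
b0=dict(b);b0['frame']=cv2.imread('pics/t0.png')[:,:,::-1].copy()
for k in range(1):
  s0=slots(b0,(504.2,-24.5),-6);s1=slots(b,(504.2,-24.5),-6)
  for q in s0:print(q,s0[q],s1[q])
A=cv2.imread('pics/s6.png')[90:350,70:310];B=cv2.imread('pics/t6.png')[150:370,220:400]
cv2.imwrite('pics/c8.png',np.hstack([cv2.resize(A,(406,440)),cv2.resize(B,(360,440))]))
E
```

```text
t 15.28 pos [439.9 229.5 203.1] yyaw -5.92 w 0.6 F [ 0.   0.7 -0.2] M [-0.12  0.06  0.04] q [ 0.46  0.26  1.93 -0.01  0.95  0.57]
MOVE [0. 0. 0.] yaw None
0 [-9.5  6.5 11.4 12.2] [-9.6  6.5 11.5 12.1]
45 [-3.   3.1 10.9] [-3.1  3.2 10.9]
90 [-10.7  -3.3   3.2  10.7] [-10.7  -3.3   3.3  10.7]
135 [-10.8  -3.2   3.1] [-10.8  -3.1   3.1]
180 [-11.3  14. ] [-11.4  14. ]
225 [-15.6 -10.8  -3.    3.2  11.1] [-15.5 -10.8  -3.    3.2  11.1]
270 [-10.8  -3.    3.3  11.1] [-10.7  -3.    3.3  11.1]
315 [-10.7  -3.    3.3  11.   15.3] [-10.7  -2.9   3.4  11.   15.2]
```

View pics/c8.png

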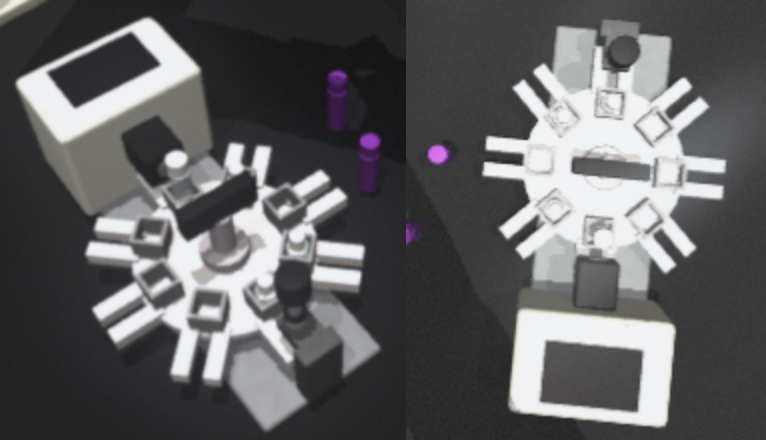

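```bash
python3 -c "
from h import *
to(599.2,-33.9,135,-5.9)
"
```

```text
t 15.28 pos [439.9 229.5 203.1] yyaw -5.92 w 0.6 F [ 0.   0.7 -0.2] M [-0.12  0.06  0.04] q [ 0.46  0.26  1.93 -0.01  0.95  0.57]
MOVE [-245.58  185.01   69.66] yaw -0.02
```

Call:
{"method": "move_arm", "body": {"increments": [255, -46, 35, 0, 0, 255, -92, 69, 0, 0, 255, -138, 104, 0, 0, 255, -184, 139, 0, 0, 255, -230, 173, 0, 0, 255, -245.6, 185, 15, 0, 255, -245.6, 185, 45, 0, 255, -245.6, 185, 60, 0, 255, -245.6, 185, 68, 0, 255, -245.6, 185, 68, 0]}}

```text
t: 16.52
ee_pos: [598.8, -33.6, 136.4]
orientation: [2.328, 2.101, 0.008]
ft_force: [0.1, 0.9, -0.5]
width: 0.4
```

```bash
python3 -c "
from h import *
to(599.2,-33.9,128,-5.9)
"
```

```text
t 16.52 pos [598.8 -33.6 136.4] yyaw -5.89 w 0.4 F [ 0.1  0.9 -0.5] M [-0.07  0.11 -0.02] q [-0.08  0.49  1.75 -0.    0.89  0.03]
MOVE [-0.3   0.35  8.39] yaw 0.01
```

Call:
{"method": "move_arm", "body": {"increments": [255, -0.3, 0.3, 3, 0, 255, -0.3, 0.3, 6, 0, 255, -0.3, 0.3, 9, 0, 255, -0.3, 0.3, 11, 0, 255, -0.3, 0.3, 12.5, 0, 255, -0.3, 0.3, 13.5, 0, 255, -0.3, 0.3, 14, 0]}}

```text
t: 17.4
ee_pos: [599.2, -33.9, 122.4]
orientation: [2.328, 2.101, 0.008]
ft_force: [-0.2, -0.2, 0.9]
width: 0.4
```

Call:
{"method": "move_arm", "body": {"increments": [255, 0, 0, 1, 0, 255, 0, 0, 2, 0, 255, 0, 0, 3, 0, 255, 0, 0, 3.5, 0, 255, 0, 0, 4, 0, 255, 0, 0, 4.5, 0]}}

```text
t: 18.15
ee_pos: [599.2, -33.9, 117.9]
orientation: [2.328, 2.101, 0.008]
ft_force: [-0.6, 1.2, 2.0]
width: 0.4
```

Call:
{"method": "move_arm", "body": {"increments": [255, 0, 0, 0.5, 0, 255, 0, 0, 1, 0, 255, 0, 0, 1.5, 0]}}

```text
t: 18.52
ee_pos: [599.3, -33.9, 116.3]
orientation: [2.328, 2.101, 0.008]
ft_force: [-1.3, 0.4, 1.0]
width: 0.7
```

Call:
{"method": "move_arm", "body": {"increments": [255, 0, 0, 1, 0, 255, 0, 0, 2, 0, 255, 0, 0, 3, 0, 255, 0, 0, 4, 0, 255, 0, 0, 4.8, 0]}}

```text
t: 19.15
ee_pos: [599.2, -33.9, 111.4]
orientation: [2.329, 2.101, 0.007]
ft_force: [-1.2, 0.3, 1.6]
width: 0.5
```

```bash
python3 -c "
from h import *
a=grab('scene','s7.png')
to()
A=cv2.imread('pics/s7.png')[130:330,150:350]
A=(255*(A/255.)**.5).astype(np.uint8)
cv2.imwrite('pics/c9.png',cv2.resize(A,None,fx=3,fy=3))
"
```

```text
t 19.2 pos [599.2 -33.9 111.4] yyaw -5.89 w 0.7 F [-0.9 -0.5  1. ] M [0.03 0.14 0.02] q [-0.08  0.53  1.76 -0.    0.84  0.03]
MOVE [0. 0. 0.] yaw None
```

View pics/c9.png

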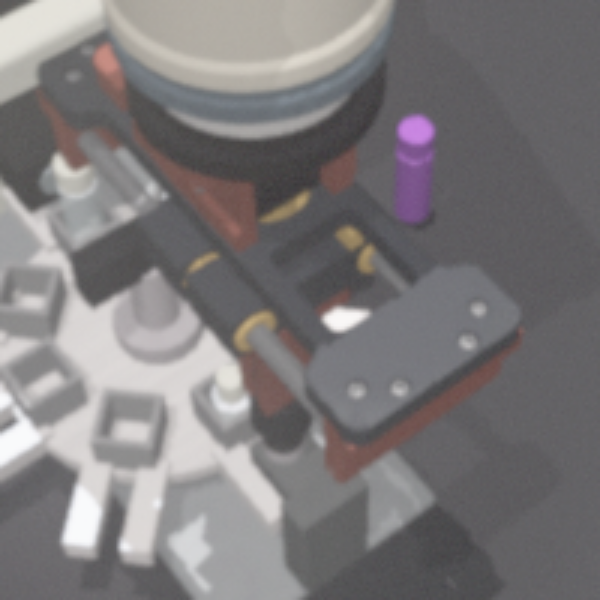

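Call:
{"method": "move_arm", "body": {"increments": [255, 0, 0, 0.5, 0, 255, 0, 0, 1, 0, 255, 0, 0, 1, 0]}}

```text
t: 19.58
ee_pos: [599.2, -33.9, 110.3]
orientation: [2.329, 2.101, 0.007]
ft_force: [-0.1, 0.2, 0.4]
width: 0.5
```

Call:
{"method": "move_arm", "body": {"increments": [255, 0, 0, 0.5, 0, 255, 0, 0, 1, 0, 255, 0, 0, 1, 0]}}

```text
t: 19.95
ee_pos: [599.3, -33.9, 109.3]
orientation: [2.329, 2.101, 0.007]
ft_force: [-0.8, 0.8, 1.0]
width: 0.6
```

Call:
{"method": "move_arm", "body": {"increments": [255, 0, 0, 0.5, 0, 255, 0, 0, 1, 0, 255, 0, 0, 1, 0]}}

```text
t: 20.32
ee_pos: [599.2, -33.9, 108.2]
orientation: [2.329, 2.101, 0.007]
ft_force: [-0.3, 0.8, 0.5]
width: 0.3
```

Call:
{"method": "move_arm", "body": {"increments": [255, 0, 0, 0.5, 0, 255, 0, 0, 1, 0, 255, 0, 0, 1, 0]}}

```text
t: 20.7
ee_pos: [599.2, -33.9, 107.1]
orientation: [2.329, 2.101, 0.007]
ft_force: [-0.0, 0.8, 1.7]
width: 0.8
```

Call:
{"method": "move_arm", "body": {"increments": [255, 0, 0, 0.5, 0, 255, 0, 0, 1, 0, 255, 0, 0, 1, 0]}}

```text
t: 21.08
ee_pos: [599.2, -33.9, 106.1]
orientation: [2.329, 2.101, 0.007]
ft_force: [-0.0, 0.2, 1.6]
width: 0.4
```

Call:
{"method": "move_arm", "body": {"increments": [255, 0, 0, 0.5, 0, 255, 0, 0, 1, 0, 255, 0, 0, 1, 0]}}

```text
t: 21.45
ee_pos: [599.2, -33.9, 105.0]
orientation: [2.329, 2.101, 0.007]
ft_force: [-0.9, 1.2, 1.3]
width: 0.1
```

Call:
{"method": "move_arm", "body": {"increments": [255, 0, 0, 0.5, 0, 255, 0, 0, 1, 0, 255, 0, 0, 1, 0]}}

```text
t: 21.82
ee_pos: [599.2, -33.9, 103.9]
orientation: [2.329, 2.101, 0.007]
ft_force: [0.2, 0.9, 0.8]
width: 0.4
```

Call:
{"method": "move_arm", "body": {"increments": [255, 0, 0, 0.5, 0, 255, 0, 0, 1, 0, 255, 0, 0, 1, 0]}}

```text
t: 22.2
ee_pos: [599.2, -33.9, 102.8]
orientation: [2.329, 2.101, 0.007]
ft_force: [-0.6, 0.5, -0.2]
width: 0.8
```

Call:
{"method": "move_arm", "body": {"increments": [255, 0, 0, 0.5, 0, 255, 0, 0, 1, 0]}}

```text
t: 22.45
ee_pos: [599.3, -33.9, 101.8]
orientation: [2.329, 2.101, 0.007]
ft_force: [-0.4, 0.4, 0.7]
width: 0.5
```

Call:
{"method": "move_arm", "body": {"increments": [255, 0, 0, 0.5, 0, 255, 0, 0, 1, 0]}}

```text
t: 22.7
ee_pos: [599.3, -33.9, 101.2]
orientation: [2.329, 2.101, 0.007]
ft_force: [-3.2, 0.7, 6.9]
width: 0.5
```

Call:
{"method": "move_arm", "body": {"increments": [255, 0, 0, 0.3, 0, 255, 0, 0, 0.3, 0]}}

```text
t: 22.95
ee_pos: [599.3, -33.9, 101.2]
orientation: [2.329, 2.101, 0.007]
ft_force: [-2.1, 1.2, 4.5]
width: 0.3
```

Call:
{"method": "move_arm", "body": {"increments": [255, 0, 0, 0.5, 0, 255, 0, 0, 0.7, 0, 255, 0, 0, 0.7, 0]}}

```text
t: 23.32
ee_pos: [599.3, -33.9, 101.1]
orientation: [2.328, 2.101, 0.007]
ft_force: [-2.9, 0.9, 7.9]
width: 0.3
```

Call:
{"method": "move_arm", "body": {"increments": [255, 0, 0, 0.9, 0, 255, 0, 0, 1.2, 0, 255, 0, 0, 1.2, 0]}}

```text
t: 23.7
ee_pos: [599.3, -33.9, 100.8]
orientation: [2.328, 2.101, 0.008]
ft_force: [-3.9, 0.2, 10.7]
width: 0.5
```

Call:
{"method": "move_arm", "body": {"increments": [255, 0, 0, 1.2, 0, 255, 0, 0, 1.5, 0, 255, 0, 0, 1.5, 0]}}

```text
t: 24.08
ee_pos: [599.3, -33.9, 100.6]
orientation: [2.328, 2.101, 0.008]
ft_force: [-4.9, 0.2, 14.0]
width: 0.5
```

Call:
{"method": "move_arm", "body": {"increments": [255, 0, 0, 1.45, 0, 255, 0, 0, 1.45, 0, 255, 0, 0, 1.45, 0, 255, 0, 0, 1.45, 0, 255, 0, 0, 1.45, 0, 255, 0, 0, 1.45, 0, 255, 0, 0, 1.45, 0, 255, 0, 0, 1.45, 0, 255, 0, 0, 1.45, 0, 255, 0, 0, 1.45, 0, 255, 0, 0, 1.45, 0, 255, 0, 0, 1.45, 0]}}

```text
t: 25.58
ee_pos: [599.4, -33.9, 100.6]
orientation: [2.328, 2.1, 0.008]
ft_force: [-6.5, 0.5, 15.4]
width: 0.3
```

Held 1.5 s at ~15 N. Now let go, straight up, and clear away.

Call:
{"method": "move_arm", "body": {"increments": [255, 0, 0, 0.5, 0, 255, 0, 0, -1, 0, 255, 0, 0, -6, 0, 255, 0, 0, -25, 0, 255, 0, 0, -60, 0, 255, 0, 0, -105, 0, 255, 0, 0, -105, 0]}}

```text
t: 26.45
ee_pos: [601.3, -34.0, 210.5]
orientation: [2.324, 2.096, 0.017]
ft_force: [0.6, -0.1, 0.5]
width: 0.5
```

Call:
{"method": "move_arm", "body": {"increments": [255, 46, -35, 0, 0, 255, 92, -69, 0, 0, 255, 138, -104, 0, 0, 255, 184, -139, 0, 0, 255, 230, -173, 0, 0, 255, 246, -185, 0, 0, 255, 246, -185, 0, 0]}}

```text
t: 27.32
ee_pos: [441.5, 230.5, 207.3]
orientation: [2.321, 2.1, 0.016]
ft_force: [0.8, -0.3, 0.2]
width: 0.1
```

```bash
python3 - <<'E'
from h import *
a=grab('scene','s8.png');b=grab('top','t8.png')
to()
s1=slots(b,(504.2,-24.5),-6)
for q in s1:print(q,s1[q])
A=cv2.imread('pics/s8.png')[90:350,70:310];B=cv2.imread('pics/t8.png')[150:370,220:400]
cv2.imwrite('pics/c10.png',np.hstack([cv2.resize(A,(406,440)),cv2.resize(B,(360,440))]))
# cap triangulation via dark disc left as visual: predicted
for z in(101.5,113,126):print(z,proj(a,[[599.2,-33.9,z]]),proj(b,[[599.2,-33.9,z]]))
A=cv2.imread('pics/s8.png')[235:295,215:275]
cv2.imwrite('pics/c11.png',cv2.resize((255*(A/255.)**.5).astype(np.uint8),None,fx=8,fy=8,interpolation=0))
E
```

```text
t 27.43 pos [442.6 229.3 207.4] yyaw -5.86 w 0.5 F [ 0.3 -0.   0.3] M [-0.04  0.08  0.  ] q [ 0.46  0.25  1.93 -0.01  0.95  0.57]
MOVE [0. 0. 0.] yaw None
0 [-9.4  6.4 11.5 12.1]
45 [-3.1  3.2 11. ]
90 [-10.7  -3.3   3.3  10.7]
135 [-10.8  -3.1   3.1]
180 [-11.4  14. ]
225 [-15.6 -10.8  -3.    3.2  11.1]
270 [-10.7  -3.    3.3  11.1]
315 [-10.7  -2.9   3.4  11.   15.2]
101.5 [[242.2119009  263.41731844]] [[327.27473281 176.44438565]]
113 [[241.83841374 258.29748997]] [[328.06372314 175.51182915]]
126 [[241.40217959 252.30990617]] [[328.99136626 174.4153975 ]]
```

View pics/c10.png

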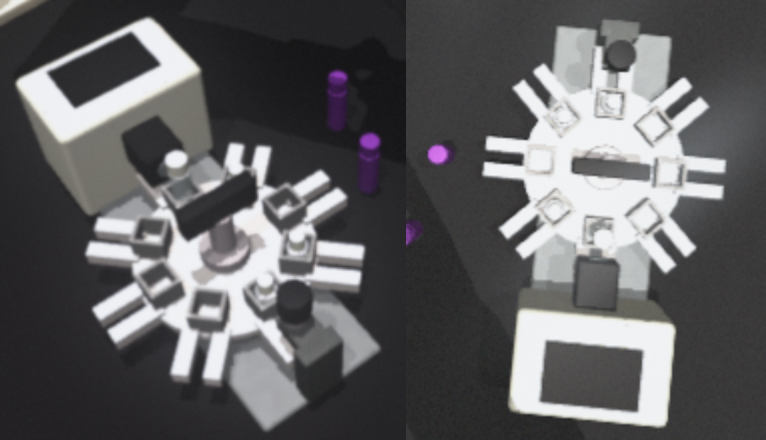

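View pics/c11.png

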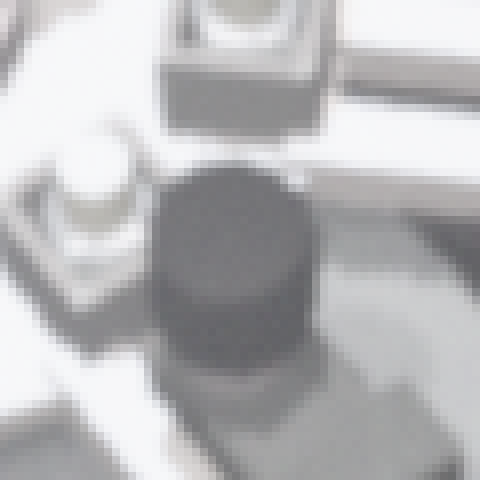

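```bash
python3 -c "
from workcell import ctrl
print(ctrl.close_job())"
```

```text
the job is handed in; nothing more can be done
None
```

The tall vial is now in front of the optic, the plunger is locked in the carousel, and the job was handed in at about 27.5 s. No verdict was reported.

- **Plunger up:** I pulled it 12.4 mm to its solid stop, where the wrist read about 12 N.
- **Turn:** I turned the carousel +90° by the bar, the shorter way round. Before pushing the plunger down, I checked in the top view that every measurable lug edge was within 0.1° of where it stood at the start.
- **Plunger down:** It passed the lug height without resistance, and I felt the rubber stop with the cap top at about 101.5 mm. I held it for 1.5 s; the wrist read 14.0 N just before the hold and 15.4 N at its end. I then let go and moved the arm clear.

**Last checks:** The final pictures show the tall vial at the optic, all four vials standing in their pockets and the carousel unmoved. The cap sits at about 101 mm, which agrees with what I felt.

**What went wrong or disagreed:**
- My first grip on the handle was too low and closed on the stem (18.8 mm instead of 14). This was after the plunger was up, and I regripped 7 mm higher before turning.
- The first position estimates for the axis differed by 1 to 2 mm between features. The force readings while gripping and turning stayed under about 5.5 N.

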